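# Close the three dressing jars with their lids

## Task

Close the three stainless jars for storage: find the three knobbed lids on the desk and put each one on the jar of its size, fully home and flat on the rim, knob up. The jars stay standing where they are, and everything else on the desk is left in its place.

Things in the scene. Friction and masses are not known exactly. Their poses are not given: they have to be found in the camera images.
- lid_small: small lid: stainless disc 54 mm across, 3 mm thick, loose, lying knob up; black round knob 16 mm across in the middle; tapered plug below (24 mm across at the bottom, 34 at the disc). Under 0.2 kg. Origin: centre of the plug's underside, on the desk at the start; z up. Above it: disc 8 to 11 mm, knob 11 to 33 mm.
- lid_medium: medium lid: stainless disc 76 mm across, 3 mm thick, loose, lying knob up; black round knob 16 mm across in the middle; tapered plug below (46 mm across at the bottom, 56 at the disc). Under 0.2 kg. Origin: centre of the plug's underside, on the desk at the start; z up. Above it: disc 8 to 11 mm, knob 11 to 33 mm.
- lid_large: large lid: stainless disc 98 mm across, 3 mm thick, loose, lying knob up; black round knob 16 mm across in the middle; tapered plug below (68 mm across at the bottom, 78 at the disc). Under 0.2 kg. Origin: centre of the plug's underside, on the desk at the start; z up. Above it: disc 8 to 11 mm, knob 11 to 33 mm.
- jar_small: small open round stainless jar, straight-sided, 48 mm outside diameter, 42 mm inside, 66 mm high, standing loose on the desk, mouth up and empty. Origin: centre of its underside; z up. With its lid fully home the disc lies on the rim, so the lid's origin is 58 mm above the jar's.
- jar_medium: medium open round stainless jar, straight-sided, 70 mm outside diameter, 64 mm inside, 58 mm high, standing loose on the desk, mouth up and empty. Origin: centre of its underside; z up. With its lid fully home the disc lies on the rim, so the lid's origin is 50 mm above the jar's.
- jar_large: large open round stainless jar, straight-sided, 92 mm outside diameter, 86 mm inside, 50 mm high, standing loose on the desk, mouth up and empty. Origin: centre of its underside; z up. With its lid fully home the disc lies on the rim, so the lid's origin is 42 mm above the jar's.
- tape_thick: bystander: roll of light grey tape lying flat among the jars and lids, 60 mm across, 25 mm high. Origin: centre of its underside.
- tape_wide: bystander: roll of tan tape lying flat at the left, 68 mm across, 19 mm high. Origin: centre of its underside.
- glass_dish: bystander: small white glass mixing dish behind the row, 32 mm across, 22 mm high. Origin: centre of its underside.
- shelf_edge (a point): point midway along the top front edge of the fixed raised shelf behind the row of jars and lids. The straight edge runs along world y, 540 mm to either side; the shelf board is 24 mm thick and goes on to +x, so gripper and wrist must stay on the robot's side of this edge while they work and travel along the row. The desk's own front edge lies 153 mm nearer the robot.

How it is judged (in metres and radians):
At the end, for the whole second after the job is handed in: Each lid lies on the jar of its size: centres within 8 mm in plan, lid within 3 mm of its seated height, lid and jar upright within about 4.5 degrees and at rest. Each jar stands on the desk within 40 mm of its starting place, and tape rolls and glass dish are within 40 mm of theirs (horizontal distance between lid_small and jar_small below 0.008 m and z of lid_small in the frame of jar_small between 0.055 and 0.061 m and angle between each of lid_small, jar_small, lid_medium, jar_medium, lid_large, jar_large's own z axis and vertical below 0.08 rad and height (world z) of each of jar_small, jar_medium, jar_large below 0.005 m and distance of each of jar_small, jar_medium, jar_large, tape_thick, tape_wide, glass_dish from where it was at the start of the episode below 0.04 m and linear speed of each of lid_small, jar_small, lid_medium, jar_medium, lid_large, jar_large below 0.02 m/s and horizontal distance between lid_medium and jar_medium below 0.008 m and z of lid_medium in the frame of jar_medium between 0.047 and 0.053 m and horizontal distance between lid_large and jar_large below 0.008 m and z of lid_large in the frame of jar_large between 0.039 and 0.045 m); the robot touches nothing.
It fails at once if a jar is tipped over (more than about 30 degrees) (angle between any of jar_small, jar_medium, jar_large's own z axis and vertical above 0.5 rad).
It fails at once if a tape roll or the glass dish is moved more than 40 mm from its place (distance of any of tape_thick, tape_wide, glass_dish from where it was at the start of the episode above 0.04 m).
It also fails if it takes over 96 s, if anything falls off the work surface, if the arm or the gripper's body presses on something with over 40 N, if the wrist force passes 120 N, or if a joint passes its speed limit or range.

## Robot

A 6-joint arm with a two-finger parallel gripper is mounted at the origin on a cart in front of the work surface, level with it; the furniture and walls round the work are solid. World frame = base frame: x ahead of the robot, y to its left, z up, the work surface at z = 0. Lengths are in m, angles in degrees, forces in N, time in s.
With the tool pointing down it reaches from about 0.4 to 0.825 m from the base axis. Payload 7 kg.
Tool frame: the origin (TCP) lies at the very end of the fingers, on their centre line; the grasp point (between the pads) lies 19 mm behind it; z points along the fingers, y is the line along which they close (so a half turn about z gives the same grasp; the last joint's range is limited). The gripper opens to 88 mm and grips with 3 to 60 N. Pads are 19 mm wide; open, the fingers measure 130 mm over their backs; the gripper's body (78 mm by 193 mm) begins 47 mm behind the grasp point.
Start: joints at [-50.758, 20.546, 0.682, 0, -70.136, -16.507], TCP at [0.261, -0.623, 0.189] pointing down, gripper open.
Joint ranges: [-176.03, 176.03], [-82.01, 121.73], [-58.28, 71.71], [-173.87, 95.51], [-174.79, -0.11], [-173.66, 173.66]. Speed limits (degrees/s): [136.94, 136.94, 172.46, 180, 180, 180].

## Interface

Orientations are given as [roll, pitch, yaw] about the fixed x, y, z axes, in that order (R = Rz(yaw) Ry(pitch) Rx(roll)).
In Python, from plant import get_obs, snapshot, camera_params, close_job, boxes_of, cut_out, landmark_of gives the robot as it stands.
- The arm moves only by the shell command python3 -m inch 'ROWS' [OPENING]. ROWS is text: rows parted by semicolons, each of 6 numbers parted by spaces: the shift along the tool's x, y, z in units of 30 cm (1.0 is 30 cm), then the turn, a rotation vector about the tool's x, y, z in units of pi rad (1.0 is pi rad). A call has 1 to 10 rows; each row is the pose to reach, as a shift and turn from the pose commanded when the call began, along the tool's axes at that moment, turning the shorter way round; what a row does not reach only later rows make up. A row lasts 1/12 s, in which the tool goes at most 41.7 mm and 7.16 degrees, less where a joint would pass 70% of its speed; a pose out of reach is approached as far as the arm can. A call with a number of a shift or a turn outside -1 to 1 is refused whole. A call with a gripper value outside its range is refused whole. OPENING is the closure, from -1 (fully open) to 1 (shut), set as the call begins (- or left out, the last holds). The fingers move at their own pace and stop on an object; the grip force is fixed at half the most. Time passes only in rows, so rows that repeat a pose let the fingers close. It gives the time, the measured TCP pose, the force, the opening and the grip force at its end, in the units of the state.
- get_obs(): the state, without advancing time (a new reading comes with each control period).
- snapshot(name): name is "scene" or "top"; returns the picture (400x640x3 uint8, red, green, blue); there is no depth.
- camera_params(name): a dict with "mtx" (3x3 intrinsics, pixels), "rvec" (rotation vector, rad) and "tvec" (3), from world to camera coordinates, as OpenCV has them. Camera axes: x right, y down, z forward; pixel columns grow to the right and rows downward; lengths in m; the calibration is good to about 2 mm. A picture is of the moment at which its call begins. camera_params takes no time and is no camera call.
- close_job(): hands the job in; it is judged then, once.
Trained networks look in the newest picture that a camera, given by its name, has taken for a name from the list of things; names that differ only in an ending like _2 or _b are one class to them, and where a whole thing is asked for, a point or a joint stands for the part that bears it (a point fixed in the world has none). Each returns a list of dicts, best first, with "p" (0 to 1); they miss things now and then, are a little off and sometimes report something else, mostly with a low value. They report only what shows in the picture. A call takes as long as a camera call.
- boxes_of(camera, thing): "rect" ([left, top, width, height] in pixels, round what is visible of it).
- cut_out(camera, thing): "pixels" (400x640 bool, what is visible of it) and "rect" ([left, top, width, height] in pixels, round what is visible of it).
- landmark_of(camera, thing): "uv" ([column, row] in pixels: a listed point, or the origin of a listed thing).
The state is a dict: "clock": time; "joint_pos": joint angles; "qvel": joint speeds; "tau": joint torques, N m; "tool_pos": TCP position; "orientation": TCP orientation; "force": force on the tool from outside, world axes, zero at the start; "moment": the same for the moment, N m; "opening": finger opening in m; "gripper_force": force on a finger pad.
Only numpy, scipy, OpenCV 4.12 (cv2) and the standard library are available. Lean on these libraries where they do the work, as an engineer would, in place of code of your own. Each camera call takes 0.05 s, during which the arm holds its last target. There are 200 camera calls.

## Working session

There is one attempt and no reset: what is moved stays moved. The work goes in short steps, Python scripts to look and compute and a shell command to move; the robot and the scene stay as the last step left them, time stands still between calls to the robot, and variables do not carry over. Pictures are saved under pics/ and viewed, at most 14 in all, crops included, and the job is handed in when it is done.

```bash
mkdir -p pics; ls; python3 - <<'E'
from plant import *
import cv2
for n in("top","scene"):
    cv2.imwrite(f"pics/{n}0.png",snapshot(n)[:,:,::-1]);c=camera_params(n);print(n,{k:(v.tolist() if hasattr(v,'tolist') else v) for k,v in c.items()})
for t in "lid_small lid_medium lid_large jar_small jar_medium jar_large tape_thick tape_wide glass_dish shelf_edge".split():
    for n in("top","scene"):
        print(t,n,[(round(d["p"],2),[round(float(x),1) for x in d["uv"]]) for d in landmark_of(n,t)][:3], [(round(d["p"],2),[round(float(x)) for x in d["rect"]]) for d in boxes_of(n,t)][:2] if t!="shelf_edge" else "")
o=get_obs();print(o)
E
```

```text
pics
top {'mtx': [[385.2686877647183, 0.0, 318.6242952693479], [0.0, 385.2686877647183, 202.31694208170643], [0.0, 0.0, 1.0]], 'rvec': [2.1032076268434987, -2.126999905767734, 0.1847164525740134], 'tvec': [0.12170462145394961, 0.5659370018139599, 1.140684392264642]}
scene {'mtx': [[477.14111393540423, 0.0, 324.56337623337976], [0.0, 477.14111393540423, 191.390887908744], [0.0, 0.0, 1.0]], 'rvec': [1.9498999638660748, -0.9130590277597087, 0.4825920322066718], 'tvec': [-0.2801258174367612, 0.4062458993987905, 1.3965907503575161]}
lid_small top [(0.64, [455.0, 225.9]), (0.51, [415.9, 227.3])] [(0.76, [408, 218, 19, 14])]
lid_small scene [(0.71, [381.8, 267.9])] [(0.45, [375, 259, 18, 17])]
lid_medium top [(0.64, [455.9, 226.1])] [(0.76, [448, 215, 20, 25]), (0.69, [327, 210, 30, 31])]
lid_medium scene [(0.77, [414.3, 284.9])] [(0.82, [402, 278, 30, 18])]
lid_large top [(0.57, [222.6, 226.9])] [(0.73, [180, 196, 25, 24]), (0.68, [207, 213, 34, 36])]
lid_large scene [] []
jar_small top [(0.76, [303.9, 217.0]), (0.53, [264.2, 225.1])] [(0.63, [297, 207, 14, 18])]
jar_small scene [(0.79, [3
[... 800 characters left out ...]
0.84, [314.1, 157.3])] 
{'clock': 2.0, 'joint_pos': array([-5.07577788e+01,  2.05467061e+01,  6.82255621e-01,  8.84365643e-04,
       -7.01361587e+01, -1.65070538e+01]), 'qvel': array([-0.00892387,  0.10359096, -0.03412598, -0.00728428,  0.035068  ,
        0.0163735 ]), 'tau': array([ 1.87718135e-03, -5.82371449e+01,  2.93300414e+01,  7.00261876e+00,
        1.24274034e-02, -8.40589422e-06]), 'tool_pos': array([ 0.26084138, -0.62254499,  0.18946238]), 'orientation': array([ 1.79999652e+02, -9.70543685e-04, -1.57264532e+02]), 'force': array([-0.12892025, -1.23549301,  0.17959994]), 'moment': array([-0.05059069,  0.05149506, -0.02743457]), 'gripper_force': 0.0, 'opening': 0.08758226043877557}
```

View pics/top0.png

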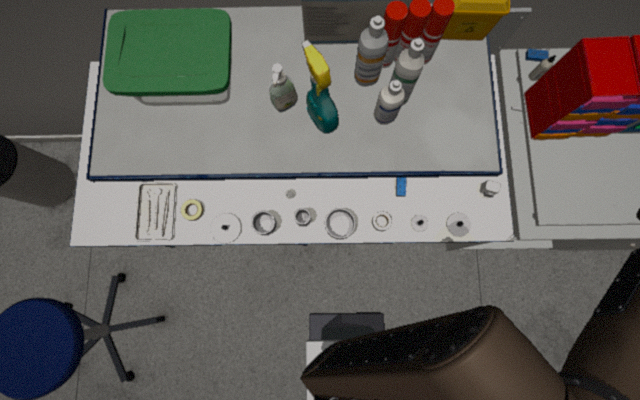

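View pics/scene0.png

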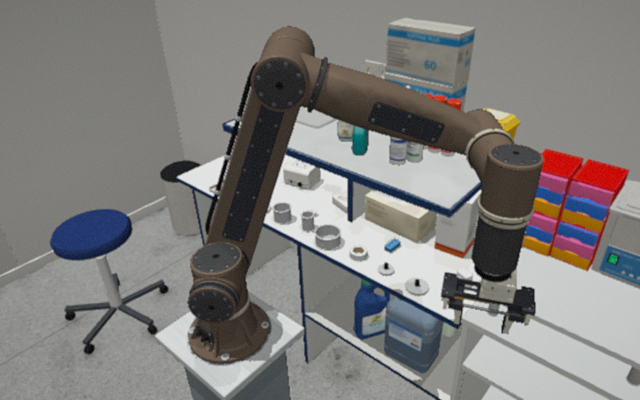

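Top view: the row at v≈222 runs, left to right, large lid (226), medium jar (265), small jar (304), large jar (341), thick tape (382), small lid (420) and medium lid (458). The scene view shows the same right-hand part. I'll zoom in next.

```bash
cat > h.py <<'E'
import numpy as np,cv2
from plant import *
def cam(n):
    c=camera_params(n);return np.array(c["mtx"]),np.array(c["rvec"],float),np.array(c["tvec"],float)
def ray(n,u,v,z):
    K,r,t=cam(n);R=cv2.Rodrigues(r)[0];C=-R.T@t
    d=R.T@np.linalg.inv(K)@[u,v,1];return (C+d*(z-C[2])/d[2])
def proj(n,P):
    K,r,t=cam(n);return cv2.projectPoints(np.array(P,float).reshape(-1,1,3),r,t,K,None)[0].reshape(-1,2)
def crop(n,im,u0,v0,w,h,s):
    return cv2.resize(im[v0:v0+h,u0:u0+w],None,fx=s,fy=s,interpolation=cv2.INTER_CUBIC)
E
python3 - <<'E'
from h import *
im=snapshot("top")[:,:,::-1].copy()
cv2.imwrite("pics/c1.png",np.vstack([crop("top",im,170,185,160,60,5),crop("top",im,320,185,160,60,5)]))
C=lambda n:-cv2.Rodrigues(cam(n)[1])[0].T@cam(n)[2]
print(C("top"),C("scene"))
for t,z,u in (("lid_small",.01,420),("lid_medium",.01,458),("lid_large",.01,226),("jar_small",.066,304),("jar_medium",.058,265),("jar_large",.05,341)):
    print(t,ray("top",u,222,z).round(3))
    for d in cut_out("top",t)[:3]:
        m=d["pixels"].astype(np.uint8);c,_=max(((x,cv2.contourArea(x)) for x in cv2.findContours(m,0,1)[0]),key=lambda a:a[1])
        ys,xs=np.nonzero(m);print("  ",round(d["p"],2),d["rect"],xs.mean().round(1),ys.mean().round(1),m.sum(),ray("top",xs.mean(),ys.mean(),z).round(4))
print(ray("top",292.4,172.8,.15),ray("scene",314.1,157.3,.15))
# shelf edge triangulate
A=[];
Ps=[]
for n,(u,v) in(("top",(292.4,172.8)),("scene",(314.1,157.3))):
    K,r,t=cam(n);Ps.append(K@np.c_[cv2.Rodrigues(r)[0],t])
X=cv2.triangulatePoints(Ps[0],Ps[1],np.array([[292.4],[172.8]]),np.array([[314.1],[157.3]]));print("shelf",(X[:3]/X[3]).T)
E
```

```text
[0.342111   0.09845016 1.22862737] [-0.54762792 -0.87384243  1.06323798]
lid_small [ 0.508 -0.205  0.01 ]
   0.66 [324.0, 208.6, 33.8, 32.9] 339.2 223.4 811 [0.5065 0.0511 0.01  ]
   0.46 [411.0, 220.1, 17.8, 11.8] 419.3 222.7 188 [ 0.5058 -0.2031  0.01  ]
lid_medium [ 0.507 -0.325  0.01 ]
   0.85 [448.2, 212.8, 22.9, 25.0] 457.7 223.9 420 [ 0.5007 -0.3241  0.01  ]
lid_large [0.515 0.413 0.01 ]
   0.85 [210.2, 214.1, 31.7, 32.6] 224.9 227.9 678 [0.4965 0.4162 0.01  ]
   0.42 [410.6, 215.0, 17.7, 18.0] 419.0 222.6 238 [ 0.5061 -0.2022  0.01  ]
jar_small [0.505 0.16  0.066]
   0.77 [298.1, 208.5, 12.1, 16.8] 302.1 217.2 215 [0.5194 0.1659 0.066 ]
jar_medium [0.507 0.281 0.058]
   0.68 [249.4, 207.4, 26.8, 27.3] 263.4 223.1 516 [0.504  0.2855 0.058 ]
   0.49 [180.3, 198.6, 23.5, 20.5] 191.8 210.0 306 [0.5476 0.5086 0.058 ]
jar_large [0.506 0.047 0.05 ]
   0.6 [325.1, 208.6, 31.7, 31.7] 339.5 223.5 777 [0.501  0.0517 0.05  ]
[0.63702675 0.18908625 0.15      ] [0.7661567  0.34097495 0.15      ]
shelf [[0.60064609 0.1829811  0.26742444]]
```

View pics/c1.png

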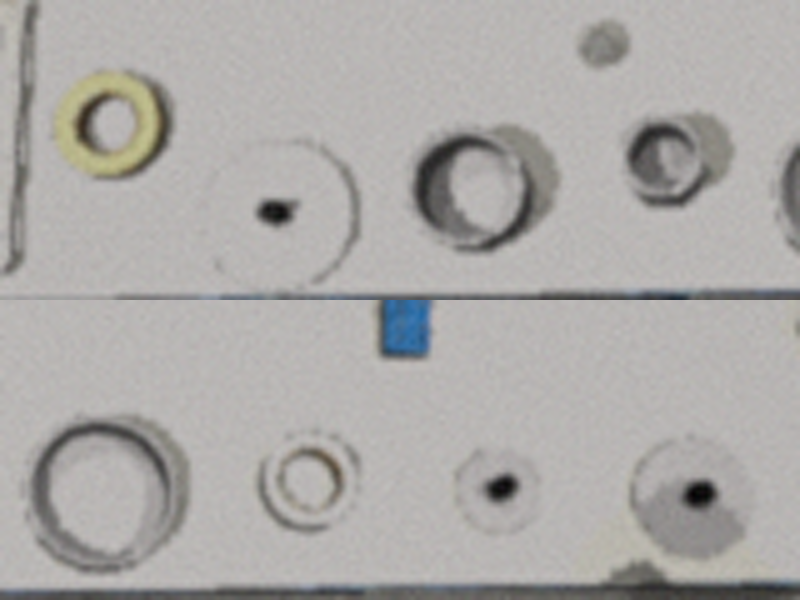

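```bash
cat > fit.py <<'E'
from h import *
from scipy.ndimage import map_coordinates
from scipy.optimize import minimize
th=np.linspace(0,2*np.pi,90,endpoint=False)
circ=lambda x,y,z,r:np.c_[x+r*np.cos(th),y+r*np.sin(th),0*th+z]
M={"lid_small":[(.011,.027)],"lid_medium":[(.011,.038)],"lid_large":[(.011,.049)],
"jar_small":[(.066,.024),(.066,.021)],"jar_medium":[(.058,.035),(.058,.032)],"jar_large":[(.05,.046),(.05,.043)]}
def sil(n,x,y):  # knob silhouette centroid
    p=proj(n,np.vstack([circ(x,y,.011,.008),circ(x,y,.033,.008)])).astype(np.float32)
    m=cv2.moments(cv2.convexHull(p));return np.array([m["m10"],m["m01"]])/m["m00"]
def knob(n,im,g):
    c=sil(n,*g);g_=im.astype(float).max(2);u,v=c.round().astype(int);R=7
    w=g_[v-R:v+R+1,u-R:u+R+1];W=np.clip(75-w,0,None);Y,X=np.mgrid[v-R:v+R+1,u-R:u+R+1]
    k=np.array([(W*X).sum(),(W*Y).sum()])/W.sum()
    return minimize(lambda a:((sil(n,*a)-k)**2).sum(),g,method="Nelder-Mead",options=dict(xatol=1e-5)).x
def ring(n,im,t,g,rng=.02):
    gr=cv2.cvtColor(im,cv2.COLOR_RGB2GRAY).astype(np.float32);G=np.hypot(cv2.Sobel(gr,5,1,0),cv2.Sobel(gr,5,0,1));G=np.minimum(G,120)
    best=max(((sum(map_coordinates(G,proj(n,circ(g[0]+a,g[1]+b,*c)).T[::-1],order=1).mean() for c in M[t]),a,b) for a in np.arange(-rng,rng,.001) for b in np.arange(-rng,rng,.001)))
    return np.array([g[0]+best[1],g[1]+best[2]]),best[0]
E
python3 - <<'E'
from fit import *
G={"lid_small":(.506,-.203),"lid_medium":(.501,-.324),"lid_large":(.497,.415),"jar_small":(.513,.165),"jar_medium":(.504,.283),"jar_large":(.501,.05)}
I={n:snapshot(n) for n in("top","scene")}; O={n:cv2.resize(I[n],None,fx=5,fy=5,interpolation=cv2.INTER_CUBIC)[:,:,::-1].copy() for n in I}
for t,g in G.items():
    for n in I:
        if t=="lid_large" and n=="scene":continue
        p,s=ring(n,I[n],t,g)
        print(t,n,"ring",p.round(4),round(s),"knob",knob(n,I[n],g).round(4) if "lid" in t else "")
        for c in M[t]:
            q=((proj(n,circ(*p,*c))+.5)*5-.5).round().astype(int);cv2.polylines(O[n],[q.reshape(-1,1,2)],1,(0,0,255),1)
cv2.imwrite("pics/o1.png",np.vstack([O["top"][185*5:245*5,170*5:330*5],O["top"][185*5:245*5,320*5:480*5]]))
cv2.imwrite("pics/o2.png",O["scene"][190*5:300*5,265*5:435*5][:, :][:600,:].copy() if 0 else cv2.resize(O["scene"][190*5:300*5,270*5:435*5],(800,533)))
E
```

```text
lid_small top ring [ 0.507 -0.2  ] 50 knob [ 0.5061 -0.2022]Traceback (most recent call last):
  File "<stdin>", line 7, in <module>
  File "fit.py", line 18, in ring
    best=max(((sum(map_coordinates(G,proj(n,circ(g[0]+a,g[1]+b,*c)).T[::-1],order=1).mean() for c in M[t]),a,b) for a in np.arange(-rng,rng,.001) for b in np.arange(-rng,rng,.001)))
  File "fit.py", line 18, in <genexpr>
    best=max(((sum(map_coordinates(G,proj(n,circ(g[0]+a,g[1]+b,*c)).T[::-1],order=1).mean() for c in M[t]),a,b) for a in np.arange(-rng,rng,.001) for b in np.arange(-rng,rng,.001)))
               ~~~^^^^^^^^^^^^^^^^^^^^^^^^^^^^^^^^^^^^^^^^^^^^^^^^^^^^^^^^^^^^^^^^^^^^^^^^^^^^^^^^^^^^^^^^
  File "fit.py", line 18, in <genexpr>
    best=max(((sum(map_coordinates(G,proj(n,circ(g[0]+a,g[1]+b,*c)).T[::-1],order=1).mean() for c in M[t]),a,b) for a in np.arange(-rng,rng,.001) for b in np.arange(-rng,rng,.001)))
                                     ~~~~^^^^^^^^^^^^^^^^^^^^^^^^^^
  File "h.py", line 9, in proj
    K,r,t=cam(n);return cv2.projectPoints(np.array(P,float).reshape(-1,1,3),r,t,K,None)[0].reshape(-1,2)
          ~~~^^^
  File "h.py", line 4, in cam
    c=camera_params(n);return np.array(c["mtx"]),np.array(c["rvec"],float),np.array(c["tvec"],float)
ValueError: time passes only in moves, steps and waits
```

Cache camera parameters (too many queries).

```bash
sed -i 's/^def cam/from functools import lru_cache\n@lru_cache\ndef cam/' h.py
cat > run1.py <<'E'
from fit import *
G={"lid_small":(.506,-.203),"lid_medium":(.501,-.324),"lid_large":(.497,.415),"jar_small":(.513,.165),"jar_medium":(.504,.283),"jar_large":(.501,.05)}
I={n:snapshot(n) for n in("top","scene")}; O={n:cv2.resize(I[n],None,fx=5,fy=5,interpolation=cv2.INTER_CUBIC)[:,:,::-1].copy() for n in I}
for t,g in G.items():
    for n in I:
        if t=="lid_large" and n=="scene":continue
        p,s=ring(n,I[n],t,g)
        print(t,n,"ring",p.round(4),round(s),"knob",knob(n,I[n],g).round(4) if "lid" in t else "")
        for c in M[t]:
            q=((proj(n,circ(*p,*c))+.5)*5-.5).round().astype(int);cv2.polylines(O[n],[q.reshape(-1,1,2)],1,(0,0,255),1)
cv2.imwrite("pics/o1.png",np.vstack([O["top"][185*5:245*5,170*5:330*5],O["top"][185*5:245*5,320*5:480*5]]))
cv2.imwrite("pics/o2.png",cv2.resize(O["scene"][190*5:300*5,270*5:435*5],(800,533)))
E
python3 run1.py
```

```text
lid_small top ring [ 0.505 -0.2  ] 50 knob [ 0.5061 -0.2021]
lid_small scene ring [ 0.504 -0.205] 108 knob [ 0.5043 -0.2064]
lid_medium top ring [ 0.5   -0.323] 78 knob [ 0.5005 -0.3252]
lid_medium scene ring [ 0.493 -0.333] 104 knob [ 0.4983 -0.3293]
lid_large top ring [0.493 0.414] 70 knob [0.4979 0.4137]
jar_small top ring [0.521 0.167] 224 knob 
jar_small scene ring [0.522 0.156] 229 knob 
jar_medium top ring [0.512 0.264] 228 knob 
jar_medium scene ring [0.503 0.278] 236 knob 
jar_large top ring [0.507 0.039] 213 knob 
jar_large scene ring [0.498 0.042] 234 knob
```

View pics/o1.png

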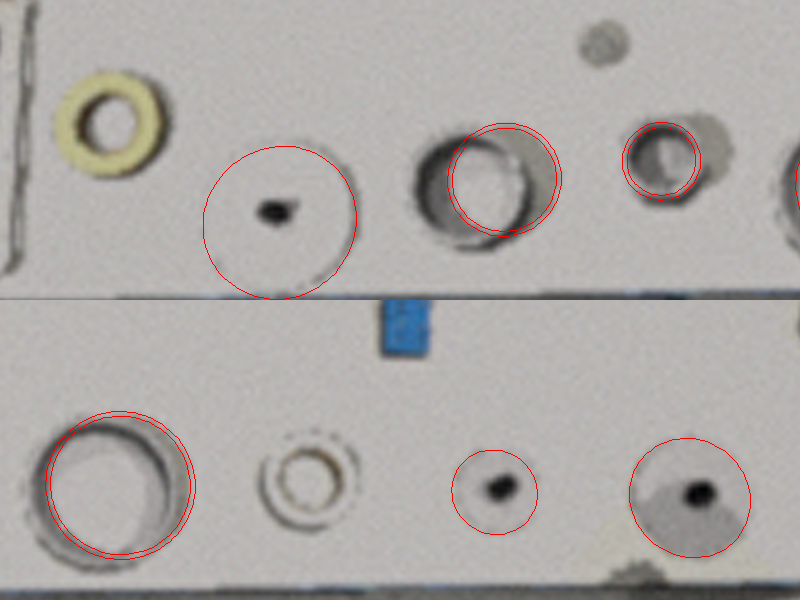

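View pics/o2.png

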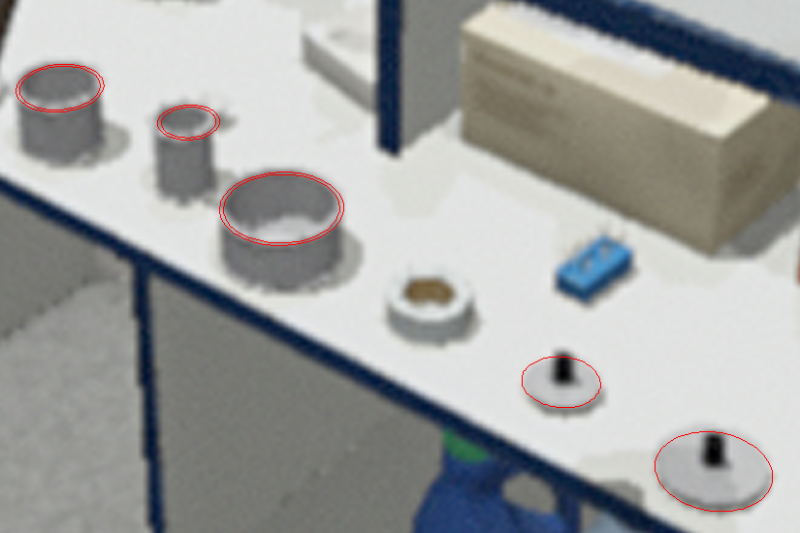

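Lids are well pinned by the knobs (top and scene agree to about 4 mm, a calibration offset). The top ring fit caught jar shadows on the medium and large jars, so I'll refit narrowly around the scene-based guess.

```bash
cat > run2.py <<'E'
from fit import *
G={"jar_small":(.522,.160),"jar_medium":(.504,.281),"jar_large":(.499,.046)}
im=snapshot("top");S=8;O=cv2.resize(im,None,fx=S,fy=S,interpolation=cv2.INTER_CUBIC)[:,:,::-1].copy();B=[]
for t,g in G.items():
    h=M[t][0][0];ro=M[t][0][1];M[t]=M[t]+[(0.,ro),(0.002,ro-.003)]
    p,s=ring("top",im,t,g,.008);print(t,p,s)
    D=O.copy();E=O.copy()
    for X,q0 in((D,g),(E,p)):
      for c in M[t][:3]:
        q=((proj("top",circ(*q0,*c))+.5)*S-.5).round().astype(int);cv2.polylines(X,[q.reshape(-1,1,2)],1,(0,0,255) if c[0]>.01 else (255,0,0),1)
    u,v=(proj("top",[[*g,h]])[0]*S).astype(int)
    B.append(np.vstack([X[v-130:v+130,u-130:u+130] for X in(O,E)]))
cv2.imwrite("pics/o3.png",np.hstack(B))
E
python3 run2.py
```

```text
jar_small [0.521 0.167] 451.05032
jar_medium [0.506 0.287] 447.15015
jar_large [0.506 0.038] 399.42224
```

View pics/o3.png

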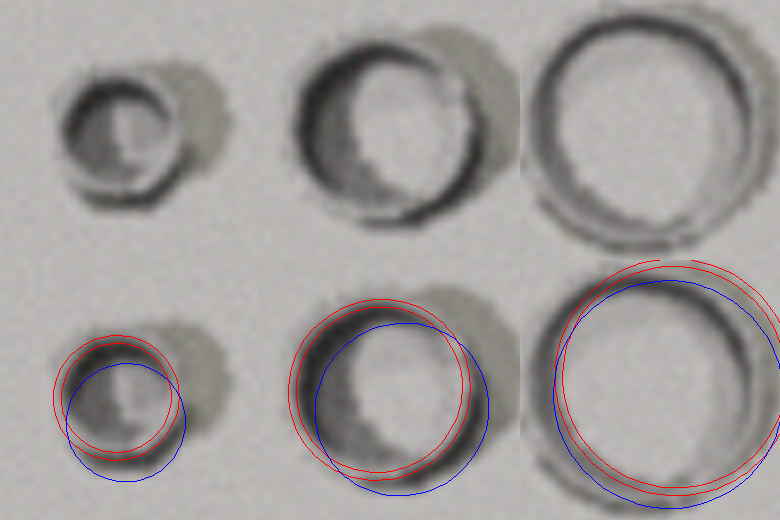

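The overlay shows the automatic top fit is biased on the large jar by about 28 px at 8x (roughly 10 mm). I'll use the two-camera mean, corrected by eye, and re-check with each lid held over its jar. First I'll move above the medium lid.

```bash
cat > go.py <<'E'
import sys
from h import *
from scipy.spatial.transform import Rotation as Ro
o=get_obs();R=Ro.from_euler("xyz",o["orientation"],degrees=True)
p=np.array(o["tool_pos"]);x,y,z,yaw=map(float,sys.argv[1:5])
d=R.inv().apply(np.array([x,y,z])-p)/.3
w=(R.inv()*Ro.from_euler("xyz",[180,0,yaw],degrees=True)).as_rotvec()/np.pi
print(p.round(4),o["orientation"].round(2),o["force"].round(1),round(o["opening"],4),"t",round(o["clock"],1));print(*(d).round(4),*w.round(4))
E
python3 go.py .4995 -.327 .10 180
```

```text
[ 0.2608 -0.6226  0.1895] [-180.      0.   -157.27] [ 0.7 -0.1  0.7] 0.0875 t 2.6
-1.1145 0.6012 0.2982 -0.0 0.0 0.1263
```

```bash
python3 -m inch '-0.75 0.4 0 0 0 0.126;-0.75 0.4 0 0 0 0.126;-0.75 0.4 0 0 0 0.126;-0.75 0.4 0 0 0 0.126;-0.75 0.4 0 0 0 0.126;-0.75 0.4 0 0 0 0.126;-0.75 0.4 0 0 0 0.126;-0.75 0.4 0 0 0 0.126;-0.75 0.4 0 0 0 0.126;-0.75 0.4 0 0 0 0.126' -0.1; python3 go.py .4995 -.327 .07 180
```

```text
clock: 3.43
tool_pos: [0.4217, -0.4253, 0.1895]
orientation: [-180.0, -0.0, -179.9]
force: [-0.1, 1.1, -0.3]
opening: 0.0483
gripper_force: 0.0
[ 0.4217 -0.4253  0.1895] [-1.7999e+02 -1.0000e-02 -1.7995e+02] [-0.1  1.1 -0.3] 0.0483 t 3.4
-0.2597 0.3274 0.3983 -0.0 -0.0 0.0003
```

```bash
python3 -m inch '-0.26 0.327 0.2 0 0 0;-0.26 0.327 0.3 0 0 0;-0.26 0.327 0.398 0 0 0;-0.26 0.327 0.398 0 0 0;-0.26 0.327 0.398 0 0 0;-0.26 0.327 0.398 0 0 0;-0.26 0.327 0.398 0 0 0;-0.26 0.327 0.398 0 0 0' -0.1; python3 - <<'E'
from h import *
a=snapshot("top");b=snapshot("scene")
cv2.imwrite("pics/p1.png",np.vstack([cv2.resize(x,(600,300),interpolation=cv2.INTER_CUBIC)[:,:,::-1] for x in(a[190:250,390:510],b[240:310,360:500])]))
E
python3 go.py .4995 -.327 .014 180
```

```text
clock: 4.1
tool_pos: [0.5001, -0.3284, 0.0716]
orientation: [-179.9, 0.1, 180.0]
force: [-0.4, -0.4, -0.1]
opening: 0.048
gripper_force: 0.0
[ 0.5002 -0.3283  0.0718] [-1.7994e+02  1.5000e-01  1.7998e+02] [-0.8 -0.4  0.1] 0.0481 t 4.2
0.003 0.0044 0.1928 -0.0003 0.0008 -0.0001
```

View pics/p1.png

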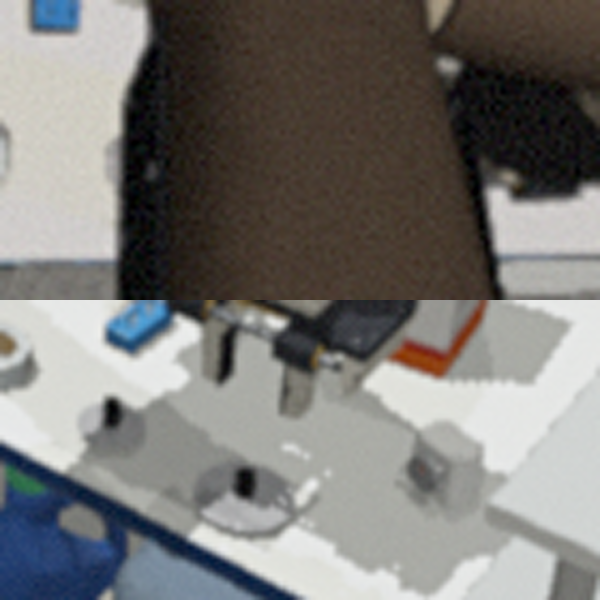

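```bash
python3 - <<'E'
from h import *
for dy in(-.034,0,.034):
    u,v=proj("scene",[[.500,-.328+dy,.0717]])[0]; print((u-360)/140*600,(v-240)*300/70+300)
E
```

```text
289.3298225414506 448.9370451469499
248.3285181683675 429.39796447307367
208.37151004286454 410.35654086013443
```

```bash
python3 -m inch '0.003 0.004 0.08 0 0.001 0;0.003 0.004 0.08 0 0.001 0;0.003 0.004 0.08 0 0.001 0;0.003 0.004 0.08 0 0.001 0' -0.1; python3 - <<'E'
from h import *
b=snapshot("scene");S=8;u0,v0,w,h=375,235,90,70
b=cv2.resize(b[v0:v0+h,u0:u0+w],None,fx=S,fy=S,interpolation=cv2.INTER_CUBIC)[:,:,::-1].copy()
p=get_obs()["tool_pos"];print(p)
for q in([0,0,0],[0,-.024,0],[0,.024,0],[0,.024,.02],[0,-.024,.02]):
    u,v=proj("scene",[p+q])[0];cv2.circle(b,(int((u-u0+.5)*S),int((v-v0+.5)*S)),3,(0,0,255),-1)
cv2.imwrite("pics/p2.png",b)
E
python3 go.py .4995 -.327 .014 180
```

```text
clock: 4.53
tool_pos: [0.4992, -0.3262, 0.0473]
orientation: [-180.0, -0.1, -180.0]
force: [-0.9, 0.4, 0.7]
opening: 0.0486
gripper_force: 0.0
[ 0.49951809 -0.32615855  0.04738982]
[ 0.4995 -0.3262  0.0474] [-1.7996e+02 -1.0000e-01 -1.7995e+02] [ 0.5 -0.4 -0.5] 0.0485 t 4.6
-0.0001 -0.0027 0.1113 -0.0002 -0.0005 0.0003
```

View pics/p2.png

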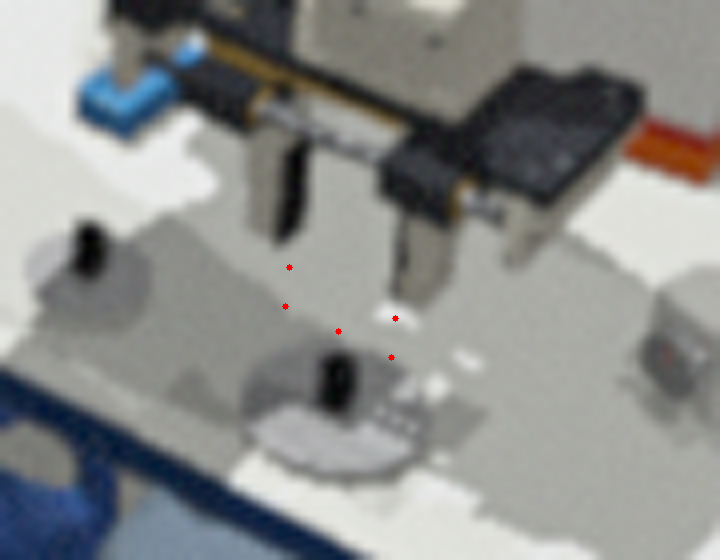

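The fingertips show at (285,240) and (415,300) in the crop, about 60 zoomed px above the projected dots at (285,306) and (391,357). They look about 30 mm higher than reported, so I'll descend to a safe height and look again.

```bash
python3 -m inch '0 -0.003 0.04 0 0 0;0 -0.003 0.09 0 0 0;0 -0.003 0.09 0 0 0;0 -0.003 0.09 0 0 0' -0.1; python3 - <<'E'
from h import *
b=snapshot("scene");S=8;u0,v0,w,h=375,235,90,70
b=cv2.resize(b[v0:v0+h,u0:u0+w],None,fx=S,fy=S,interpolation=cv2.INTER_CUBIC)[:,:,::-1].copy()
p=get_obs()["tool_pos"];print(p)
for q in([0,0,0],[.02,0,0],[0,-.024,0],[0,.024,0]):
    u,v=proj("scene",[p+q])[0];cv2.circle(b,(int((u-u0+.5)*S),int((v-v0+.5)*S)),3,(0,0,255),-1)
cv2.imwrite("pics/p3.png",b)
E
```

```text
clock: 4.92
tool_pos: [0.4987, -0.3265, 0.0194]
orientation: [180.0, -0.2, -179.9]
force: [0.6, 0.5, 0.4]
opening: 0.0484
gripper_force: 0.0
[ 0.49932034 -0.32674024  0.01999065]
```

View pics/p3.png

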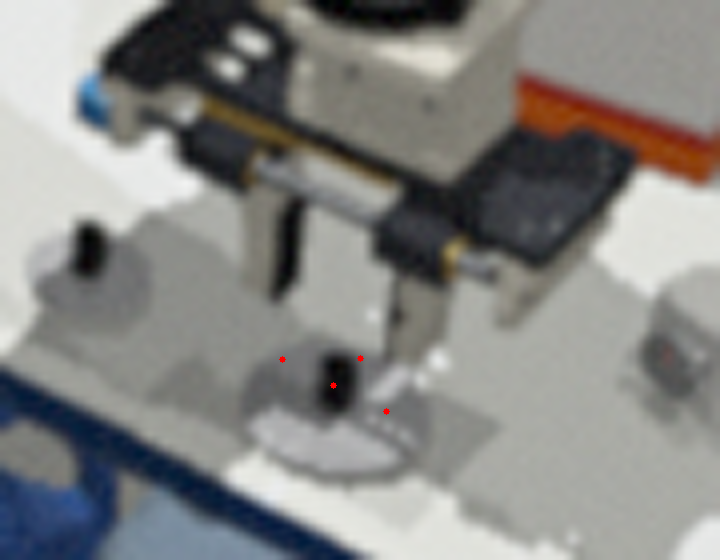

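```bash
python3 -m inch '0 0 0.01 0 0 0;0 0 0.02 0 0 0;0 0 0.02 0 0 0' ; python3 -m inch '0 0 0.005 0 0 0;0 0 0.01 0 0 0;0 0 0.01 0 0 0'; python3 -m inch '0 0 0.004 0 0 0;0 0 0.008 0 0 0;0 0 0.008 0 0 0'
```

```text
clock: 5.22
tool_pos: [0.4989, -0.3264, 0.0131]
orientation: [180.0, -0.2, -180.0]
force: [-0.1, 0.1, -0.2]
opening: 0.0484
gripper_force: 0.0
clock: 5.47
tool_pos: [0.4987, -0.3264, 0.0098]
orientation: [180.0, -0.2, -179.9]
force: [-0.0, -0.8, 0.0]
opening: 0.0482
gripper_force: 0.0
clock: 5.72
tool_pos: [0.4987, -0.3264, 0.0074]
orientation: [180.0, -0.2, -179.9]
force: [-0.1, -0.4, -0.1]
opening: 0.0481
gripper_force: 0.0
```

```bash
python3 -m inch '0 0 0.005 0 0 0;0 0 0.01 0 0 0;0 0 0.01 0 0 0' ; python3 -m inch '0 0 0.005 0 0 0;0 0 0.01 0 0 0;0 0 0.01 0 0 0'; python3 -m inch '0 0 0.004 0 0 0;0 0 0.008 0 0 0;0 0 0.008 0 0 0'
```

```text
clock: 5.97
tool_pos: [0.4986, -0.3264, 0.0043]
orientation: [180.0, -0.2, -179.9]
force: [-0.7, 0.1, -0.3]
opening: 0.0481
gripper_force: 0.0
clock: 6.22
tool_pos: [0.4986, -0.3263, 0.0013]
orientation: [180.0, -0.2, -180.0]
force: [-1.5, 0.2, -0.8]
opening: 0.0483
gripper_force: 0.0
clock: 6.47
tool_pos: [0.4987, -0.3264, -0.001]
orientation: [180.0, -0.2, -179.9]
force: [0.6, 0.6, -0.0]
opening: 0.0483
gripper_force: 0.0
```

```bash
python3 -m inch '0 0 0.01 0 0 0;0 0 0.015 0 0 0;0 0 0.015 0 0 0' ; python3 -m inch '0 0 0.01 0 0 0;0 0 0.015 0 0 0;0 0 0.015 0 0 0';  python3 - <<'E'
from h import *
b=snapshot("scene");S=8;u0,v0,w,h=375,235,90,70
b=cv2.resize(b[v0:v0+h,u0:u0+w],None,fx=S,fy=S,interpolation=cv2.INTER_CUBIC)[:,:,::-1].copy()
cv2.imwrite("pics/p4.png",b)
E
```

```text
clock: 6.72
tool_pos: [0.4985, -0.3263, -0.0057]
orientation: [180.0, -0.2, -179.9]
force: [0.1, 0.2, 0.1]
opening: 0.0484
gripper_force: 0.0
clock: 6.97
tool_pos: [0.4985, -0.3263, -0.0102]
orientation: [180.0, -0.2, -180.0]
force: [0.3, 0.1, -0.2]
opening: 0.0485
gripper_force: 0.0
```

View pics/p4.png

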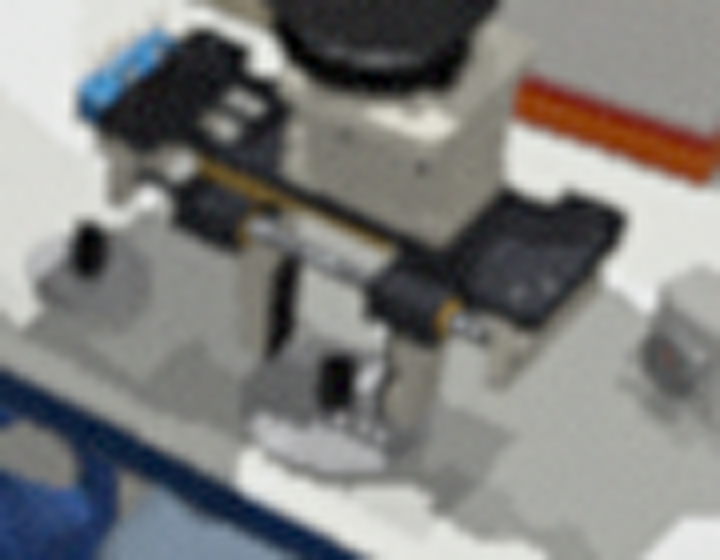

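The fingertips now straddle the knob: tips at (270,358) and (395,425), knob at (337,380). The picture and the lack of contact below z=0 both confirm the reported z reads about 29 mm too low. I'll go down 4 mm more and grip.

```bash
python3 -m inch '0 0 0.007 0 0 0;0 0 0.014 0 0 0;0 0 0.014 0 0 0';python3 -m inch '0 0 0 0 0 0;0 0 0 0 0 0;0 0 0 0 0 0;0 0 0 0 0 0;0 0 0 0 0 0;0 0 0 0 0 0' 1
```

```text
clock: 7.27
tool_pos: [0.4985, -0.3263, -0.0144]
orientation: [180.0, -0.2, -180.0]
force: [0.1, -0.2, -0.9]
opening: 0.048
gripper_force: 0.0
clock: 7.77
tool_pos: [0.4989, -0.3264, -0.0139]
orientation: [-180.0, -0.2, -179.9]
force: [-0.8, -0.3, -0.2]
opening: 0.0145
gripper_force: 30.1
```

```bash
python3 -m inch '0 0 -0.05 0 0 0;0 0 -0.15 0 0 0;0 0 -0.25 0 0 0;0 0 -0.35 0 0 0;0 0 -0.4 0 0 0;0 0 -0.4 0 0 0;0 0 -0.4 0 0 0' 1;  python3 - <<'E'
from h import *
b=snapshot("scene");S=8;u0,v0,w,h=375,215,90,70
b=cv2.resize(b[v0:v0+h,u0:u0+w],None,fx=S,fy=S,interpolation=cv2.INTER_CUBIC)[:,:,::-1].copy()
cv2.imwrite("pics/p5.png",b)
E
python3 go.py .505 .282 .106 180
```

```text
clock: 8.35
tool_pos: [0.4996, -0.3265, 0.107]
orientation: [-180.0, -0.1, -180.0]
force: [-0.7, 0.2, -1.9]
opening: 0.0144
gripper_force: 30.0
[ 0.4988 -0.3261  0.1057] [ 179.97   -0.18 -179.96] [-1.   0.  -1.1] 0.0143 t 8.4
-0.0219 2.0271 0.0 0.0002 -0.001 0.0002
```

View pics/p5.png

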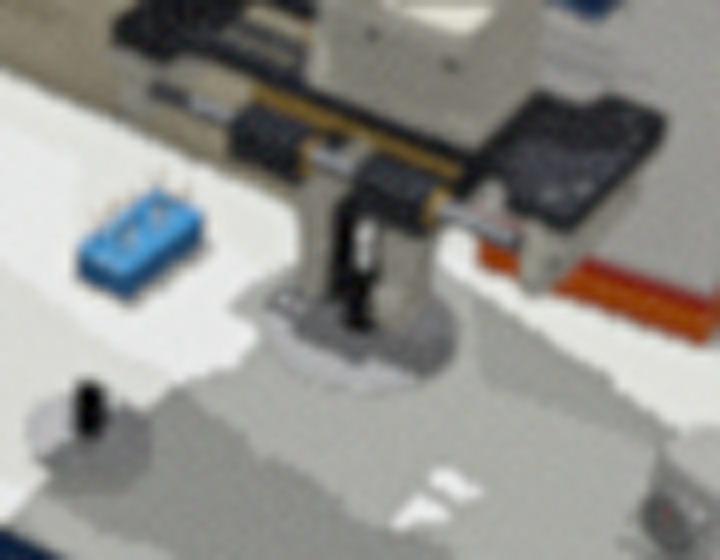

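```bash
python3 - <<'E'
from fit import *
from scipy.optimize import least_squares
def f(a):
    t=(proj("scene",circ(a[0],a[1],.1306,.038))-[375,215]+.5)*8
    b=(proj("scene",circ(a[0],a[1],.1276,.038))-[375,215]+.5)*8
    return [t[:,0].min()-258,t[:,0].max()-460,b[:,1].max()-392]
r=least_squares(f,[.5,-.33]);print(r.x,r.fun)
im=snapshot("scene");print(knob("scene",im,(.504,-.206)))
M["x"]=[(.1306,.038),(.1276,.038)];print(ring("scene",im,"x",r.x,.012))
E
```

```text
[ 0.50263668 -0.32610678] [ 0.44299046 -0.43887853  0.02986803]
[ 0.50400552 -0.20676362]
(array([ 0.51363668, -0.32310678]), np.float32(194.55493))
```

```bash
python3 -m inch '0 0.12 0 0 0 0;0 0.25 0 0 0 0;0 0.38 0 0 0 0;0 0.51 0 0 0 0;0 0.64 0 0 0 0;0 0.77 0 0 0 0;0 0.9 0 0 0 0;0 1 0 0 0 0' 1; python3 -m inch '0 0.13 0 0 0 0;0 0.26 0 0 0 0;0 0.38 0 0 0 0;0 0.51 0 0 0 0;0 0.64 0 0 0 0;0 0.77 0 0 0 0;0 0.9 0 0 0 0;0 0.97 0 0 0 0;0 1 0 0 0 0;0 1 0 0 0 0'  1;python3 go.py .501 .280 .076 180;  python3 - <<'E'
from h import *
a=snapshot("top")[170:250,210:330];b=snapshot("scene")[170:250,240:360]
cv2.imwrite("pics/p6.png",cv2.resize(np.hstack([a,b])[:,:,::-1],(800,267),interpolation=cv2.INTER_CUBIC))
E
```

```text
clock: 9.12
tool_pos: [0.4977, -0.0242, 0.1049]
orientation: [-180.0, -0.3, -179.9]
force: [1.0, 0.3, -0.2]
opening: 0.0141
gripper_force: 30.0
clock: 9.95
tool_pos: [0.4979, 0.2749, 0.1043]
orientation: [-179.9, -0.3, -179.8]
force: [0.3, -0.7, -0.2]
opening: 0.0145
gripper_force: 30.0
[0.4979 0.2749 0.1043] [-179.89   -0.29 -179.82] [ 0.3 -0.7 -0.2] 0.0145 t 9.9
-0.011 0.0173 0.0944 -0.0006 -0.0016 0.001
```

View pics/p6.png

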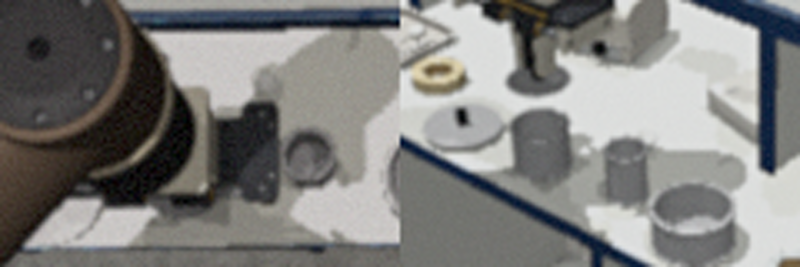

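The held lid is above the medium jar; in the scene half, the disc is at (540,80) and the jar at (545,145). I've viewed 12 pictures, so from here I measure numerically with the masks.

```bash
cat > held.py <<'E'
# held.py lid jar  : lid held at known height, compare with jar, scene masks
import sys
from fit import *
from scipy.optimize import least_squares
lid,jar,zb=sys.argv[1],sys.argv[2],float(sys.argv[3])
im=snapshot("scene");gr=cv2.cvtColor(im,cv2.COLOR_RGB2GRAY)
o=get_obs();tcp=np.array(o["tool_pos"]);zl=tcp[2]-zb   # plug underside height
print("tcp",tcp.round(4),"plug z",round(zl,4))
def hull(pts):
    p=pts[:,:];return np.r_[p[:,0].min(),p[:,0].max(),p[:,1].min(),p[:,1].max()]
r=M[lid][0][1]; hj,rj=M[jar][0]
for t,zs,rr,g in((jar,(0.,hj),rj,None),(lid,(zl+.008,zl+.011),r,tcp[:2])):
    for d in cut_out("scene",t)[:3]:
        m=d["pixels"];ys,xs=np.nonzero(m);
        e=np.r_[xs.min()-.5,xs.max()+.5,ys.min()-.5,ys.max()+.5]
        f=lambda a:(hull(proj("scene",np.vstack([circ(a[0],a[1],z,rr) for z in zs])))-e)*([1,1,1,1] if t==jar else [1,1,0,1])
        s=least_squares(f,tcp[:2]);print(t,round(d["p"],2),e,"xy",s.x.round(4),"res",s.fun.round(1))
    if t==jar: g0=s.x
for t,g in((jar,g0),):
    print("ring",t,ring("scene",im,t,g,.01))
M["h"]=[(zl+.011,r),(zl+.008,r)]
print("lid ring",ring("scene",im,"h",tcp[:2],.012))
E
python3 held.py lid_medium jar_medium -.0139; python3 go.py .501 .280 .076 180
```

```text
tcp [0.498  0.2722 0.1052] plug z 0.1191
jar_medium 0.63 [271.5 291.5 201.5 223.5] xy [0.5081 0.2877] res [ 0.5 -0.5 -0.1  0.1]
lid_medium 0.62 [272.5 290.5 190.5 198.5] xy [0.5015 0.2714] res [-1.1  1.1 -0.  -0.1]
ring jar_medium (array([0.50807049, 0.28471004]), np.float32(192.00952))
lid ring (array([0.49903528, 0.27024408]), np.float32(228.44046))
[0.4985 0.2721 0.1058] [-179.97   -0.22  179.98] [-0.2 -0.4  0.1] 0.0143 t 10.2
-0.0088 0.0263 0.0992 -0.0002 -0.0012 -0.0001
```

```bash
python3 -m inch '-0.022 0.043 0.05 0 0 0;-0.022 0.043 0.1 0 0 0;-0.022 0.043 0.15 0 0 0;-0.022 0.043 0.15 0 0 0;-0.022 0.043 0.15 0 0 0' 1; python3 held.py lid_medium jar_medium -.0139
```

```text
clock: 10.62
tool_pos: [0.5049, 0.2851, 0.0608]
orientation: [-179.9, -0.2, 180.0]
force: [0.9, -0.7, -0.3]
opening: 0.0142
gripper_force: 30.0
tcp [0.5054 0.2858 0.0616] plug z 0.0755
jar_medium 0.68 [272.5 291.5 205.5 223.5] xy [0.4999 0.2767] res [-0.   0.  -2.3  2.1]
jar_medium 0.4 [242.5 259.5 185.5 198.5] xy [0.5392 0.5005] res [-0.6  0.6 -3.9  3.5]
ring jar_medium (array([0.52920065, 0.50249605]), np.float32(209.64838))
lid ring (array([0.50442212, 0.28178242]), np.float32(189.94518))
```

```bash
python3 -m inch '0 0 0.03 0 0 0;0 0 0.06 0 0 0;0 0 0.06 0 0 0' 1;python3 -m inch '0 0 0.01 0 0 0;0 0 0.02 0 0 0;0 0 0.02 0 0 0' 1;python3 - <<'E'
from fit import *
for a in((.5044,.2818),(.5054,.2858),(.503,.278)):
    p=proj("scene",np.vstack([circ(*a,0,.035),circ(*a,.058,.035)]));print(a,p.min(0).round(1),p.max(0).round(1))
E
```

```text
clock: 11.02
tool_pos: [0.5039, 0.2856, 0.0412]
orientation: [-179.9, -0.3, -180.0]
force: [0.1, -0.1, -0.6]
opening: 0.0146
gripper_force: 30.0
clock: 11.27
tool_pos: [0.5047, 0.2863, 0.0364]
orientation: [-180.0, -0.2, -179.9]
force: [0.4, -0.3, -0.3]
opening: 0.0145
gripper_force: 30.0
(0.5044, 0.2818) [272.4 202.3] [291.4 224.6]
(0.5054, 0.2858) [271.9 201.8] [290.8 224.1]
(0.503, 0.278) [272.8 202.8] [291.8 225.1]
```

```bash
python3 -m inch '0 0 0.004 0 0 0;0 0 0.004 0 0 0;0 0 0.004 0 0 0' 1;python3 -m inch '0 0 0 0 0 0;0 0 0 0 0 0;0 0 0 0 0 0;0 0 0 0 0 0;0 0 0 0 0 0' 0
```

```text
clock: 11.52
tool_pos: [0.5051, 0.2865, 0.0361]
orientation: [180.0, -0.2, -179.9]
force: [-1.1, -0.9, 1.1]
opening: 0.0144
gripper_force: 30.0
clock: 11.93
tool_pos: [0.505, 0.2865, 0.0358]
orientation: [180.0, -0.2, -179.9]
force: [-0.1, 0.5, 0.3]
opening: 0.041
gripper_force: 0.0
```

```bash
python3 -m inch '0 0 -0.05 0 0 0;0 0 -0.15 0 0 0;0 0 -0.23 0 0 0;0 0.1 -0.23 0 0 0;0.02 0.22 -0.23 0 0 0;0.02 0.34 -0.23 0 0 0;0.02 0.42 -0.23 0 0 0;0.02 0.42 -0.23 0 0 0;0.02 0.42 -0.23 0 0 0' 0; python3 go.py .498 .412 .020 180;python3 - <<'E'
from fit import *
for n in("top","scene"):
    im=snapshot(n)
    for t,g in(("lid_large",(.498,.412)),):
        print(n,landmark_of(n,"lid_large")[:2]); print("knob",knob(n,im,g)) 
    for z,g in((.05,(.505,.284)),):
        # knob of seated medium lid: scan darkness
        p=proj(n,[[*g,.05+.022]])[0].round().astype(int);print("med knob px",p,im[p[1]-3:p[1]+4,p[0]-3:p[0]+4].max(2).tolist())
E
```

```text
clock: 12.68
tool_pos: [0.4986, 0.4136, 0.1042]
orientation: [-180.0, -0.2, -179.9]
force: [0.2, -0.1, -1.1]
opening: 0.0439
gripper_force: 0.0
[0.4986 0.4136 0.1042] [-179.96   -0.21 -179.85] [ 0.2 -0.1 -1.1] 0.0439 t 12.7
0.0009 -0.0052 0.2805 -0.0002 -0.0012 0.0008
top [{'uv': [224.4, 228.0], 'p': 0.72}]
knob [0.50332735 0.41400783]
med knob px [263 222] [[113, 86, 79, 91, 115, 126, 128], [80, 39, 35, 42, 72, 108, 129], [52, 24, 11, 16, 37, 72, 109], [53, 20, 19, 14, 12, 65, 117], [73, 47, 21, 25, 30, 68, 108], [120, 83, 52, 46, 59, 94, 109], [168, 129, 93, 88, 96, 106, 115]]
scene [{'uv': [261.1, 209.5], 'p': 0.69}, {'uv': [307.2, 228.6], 'p': 0.57}]
knob [0.49695551 0.41087981]
med knob px [281 204] [[211, 190, 162, 136, 152, 190, 203], [166, 126, 73, 36, 59, 118, 150], [129, 81, 31, 4, 28, 81, 121], [125, 87, 35, 19, 26, 87, 124], [125, 92, 39, 11, 35, 83, 123], [147, 105, 49, 24, 46, 86, 121], [175, 132, 88, 76, 87, 108, 127]]
```

```bash
python3 -m inch '0.004 -0.006 0.1 0 0 0;0.004 -0.006 0.2 0 0 0;0.004 -0.006 0.3 0 0 0;0.004 -0.006 0.36 0 0 0;0.004 -0.006 0.38 0 0 0;0.004 -0.006 0.394 0 0 0;0.004 -0.006 0.394 0 0 0;0.004 -0.006 0.394 0 0 0' 0;python3 -m inch '0 0 0 0 0 0;0 0 0 0 0 0;0 0 0 0 0 0;0 0 0 0 0 0;0 0 0 0 0 0;0 0 0 0 0 0' 1
```

```text
clock: 13.55
tool_pos: [0.4983, 0.4112, -0.012]
orientation: [179.9, -0.1, -179.9]
force: [-0.5, 0.1, 0.6]
opening: 0.0439
gripper_force: 0.0
clock: 14.05
tool_pos: [0.4978, 0.4112, -0.0128]
orientation: [180.0, -0.1, -179.9]
force: [-0.6, 0.7, 3.1]
opening: 0.0144
gripper_force: 30.0
```

```bash
python3 -m inch '0 0 -0.05 0 0 0;0 0 -0.15 0 0 0;0 0 -0.27 0 0 0;0 0 -0.4 0 0 0;0 -0.12 -0.4 0 0 0;0 -0.25 -0.4 0 0 0;0 -0.38 -0.4 0 0 0;0 -0.51 -0.4 0 0 0;0 -0.64 -0.4 0 0 0;0 -0.77 -0.4 0 0 0' 1; python3 -m inch '0 -0.13 0 0 0 0;-0.01 -0.26 0 0 0 0;-0.01 -0.38 0 0 0 0;-0.01 -0.42 0 0 0 0;-0.01 -0.44 0 0 0 0;-0.01 -0.44 0 0 0 0;-0.01 -0.44 0 0 0 0'  1;python3 go.py .501 .046 .106 180;  python3 held.py lid_large jar_large -.0134
```

```text
clock: 14.88
tool_pos: [0.4974, 0.1777, 0.1066]
orientation: [-180.0, -0.2, -179.9]
force: [0.9, 0.3, -0.6]
opening: 0.0145
gripper_force: 30.0
clock: 15.47
tool_pos: [0.5014, 0.0481, 0.1067]
orientation: [180.0, -0.2, -180.0]
force: [-0.1, 0.9, -1.4]
opening: 0.0142
gripper_force: 30.0
[0.5014 0.0481 0.1067] [ 1.7999e+02 -1.7000e-01 -1.7997e+02] [-0.1  0.9 -1.4] 0.0142 t 15.5
0.0014 -0.007 0.0022 0.0001 -0.0009 0.0002
tcp [0.5014 0.0485 0.1066] plug z 0.12
jar_large 0.61 [314.5 339.5 223.5 250.5] xy [0.5022 0.0486] res [-0.3  0.3  0.4 -0.4]
lid_large 0.52 [312.5 340.5 207.5 221.5] xy [0.5008 0.0471] res [ 0.1 -0.1 -0.   0. ]
ring jar_large (array([0.50517444, 0.04863962]), np.float32(191.37842))
lid ring (array([0.49744984, 0.04450195]), np.float32(224.15013))
```

```bash
python3 -m inch '-0.008 0.006 0.05 0 0 0;-0.008 0.006 0.12 0 0 0;-0.008 0.006 0.19 0 0 0;-0.008 0.006 0.22 0 0 0;-0.008 0.006 0.24 0 0 0;-0.008 0.006 0.24 0 0 0' 1;python3 -m inch '0 0 0.008 0 0 0;0 0 0.016 0 0 0;0 0 0.016 0 0 0' 1;python3 -m inch '0 0 0.004 0 0 0;0 0 0.007 0 0 0;0 0 0.007 0 0 0' 1
```

```text
clock: 16.12
tool_pos: [0.5029, 0.0498, 0.0337]
orientation: [-179.9, -0.3, -179.9]
force: [-0.2, -0.6, -0.5]
opening: 0.014
gripper_force: 30.0
clock: 16.37
tool_pos: [0.5037, 0.0497, 0.0302]
orientation: [180.0, -0.1, -179.9]
force: [0.5, -0.3, -1.2]
opening: 0.0146
gripper_force: 30.0
clock: 16.62
tool_pos: [0.5039, 0.0496, 0.0291]
orientation: [180.0, -0.1, -179.9]
force: [-2.7, -0.1, 10.3]
opening: 0.0143
gripper_force: 30.0
```

```bash
python3 -m inch '0 0 0 0 0 0;0 0 0 0 0 0;0 0 0 0 0 0;0 0 0 0 0 0;0 0 -0.03 0 0 0;0 0 -0.1 0 0 0;0 0 -0.2 0 0 0;0 0 -0.25 0 0 0;0 0 -0.25 0 0 0' 0; python3 -m inch '0 -0.12 0 0 0 0;0 -0.25 0 0 0 0;0 -0.38 0 0 0 0;0 -0.5 0 0 0 0;0 -0.63 0 0 0 0;0 -0.75 0 0 0 0;0 -0.82 0 0 0 0;0 -0.85 0 0 0 0;0 -0.85 0 0 0 0' 0; python3 go.py .504 -.205 -.013 180;python3 - <<'E'
from fit import *
im=snapshot("scene");print("small",knob("scene",im,(.504,-.206)))
for g,z in(((.504,.0497),.042),((.505,.286),.05)):
    for n in("scene","top"):
        I=snapshot(n);p=proj(n,[[*g,z+.022]])[0].round().astype(int);w=I[p[1]-4:p[1]+5,p[0]-4:p[0]+5].max(2).astype(float);W=np.clip(75-w,0,None)
        Y,X=np.mgrid[-4:5,-4:5];print(n,"knob px offset",(W*X).sum()/W.sum(),(W*Y).sum()/W.sum())
E
```

```text
clock: 17.37
tool_pos: [0.5061, 0.0503, 0.1071]
orientation: [179.9, 0.2, -179.9]
force: [1.1, 0.3, 0.6]
opening: 0.0435
gripper_force: 0.0
clock: 18.12
tool_pos: [0.5034, -0.2072, 0.1025]
orientation: [-180.0, -0.2, 179.9]
force: [1.2, 0.9, -0.1]
opening: 0.0438
gripper_force: 0.0
[ 0.5034 -0.2072  0.1025] [-180.     -0.22  179.9 ] [ 1.2  0.9 -0.1] 0.0438 t 18.1
-0.0035 0.0075 0.385 -0.0 -0.0012 -0.0006
small [ 0.50447645 -0.20571052]
scene knob px offset 0.4852686308492201 0.18890814558058924
top knob px offset 0.5456389452332657 -0.10141987829614604
scene knob px offset 0.125 0.052083333333333336
top knob px offset -0.23556581986143188 -0.3741339491916859
```

Both seated knobs sit within half a pixel of where they should be. Now the small lid.

```bash
python3 -m inch '-0.003 0.005 0.1 0 0 0;-0.003 0.005 0.2 0 0 0;-0.003 0.005 0.3 0 0 0;-0.003 0.005 0.35 0 0 0;-0.003 0.005 0.375 0 0 0;-0.003 0.005 0.385 0 0 0;-0.003 0.005 0.385 0 0 0;-0.003 0.005 0.385 0 0 0' 0;python3 -m inch '0 0 0 0 0 0;0 0 0 0 0 0;0 0 0 0 0 0;0 0 0 0 0 0;0 0 0 0 0 0;0 0 0 0 0 0' 1
python3 -m inch '0 0 -0.05 0 0 0;0 0 -0.15 0 0 0;0 0 -0.27 0 0 0;0 0 -0.4 0 0 0;0 0.12 -0.44 0 0 0;0 0.25 -0.44 0 0 0;0 0.38 -0.44 0 0 0;0 0.51 -0.44 0 0 0;0 0.64 -0.44 0 0 0;0 0.77 -0.44 0 0 0' 1;python3 go.py .522 .162 .117 180
```

```text
clock: 19.03
tool_pos: [0.5054, -0.2038, -0.0117]
orientation: [-180.0, -0.1, -179.9]
force: [0.0, -0.5, 0.0]
opening: 0.0441
gripper_force: 0.0
clock: 19.53
tool_pos: [0.5046, -0.2041, -0.0125]
orientation: [-180.0, -0.1, -180.0]
force: [-0.4, 0.6, 1.6]
opening: 0.0143
gripper_force: 30.0
clock: 20.37
tool_pos: [0.5041, 0.0287, 0.1195]
orientation: [180.0, -0.2, -180.0]
force: [1.9, 0.7, -0.7]
opening: 0.0142
gripper_force: 30.0
[0.5041 0.0287 0.1195] [ 1.7998e+02 -1.6000e-01 -1.7996e+02] [ 1.9  0.7 -0.7] 0.0142 t 20.4
-0.06 0.4444 0.0083 0.0001 -0.0009 0.0002
```

```bash
python3 -m inch '-0.02 0.12 0 0 0 0;-0.04 0.25 0 0 0 0;-0.066 0.37 0 0 0 0;-0.066 0.43 0 0 0 0;-0.066 0.451 0 0 0 0;-0.066 0.451 0 0 0 0;-0.066 0.451 0 0 0 0;-0.066 0.451 0 0 0 0' 1;  python3 held.py lid_small jar_small -.0130;python3 - <<'E'
from h import *
b=snapshot("scene")[180:250,270:350]
cv2.imwrite("pics/p7.png",cv2.resize(b,(640,560),interpolation=cv2.INTER_CUBIC)[:,:,::-1])
E
```

```text
clock: 21.03
tool_pos: [0.5239, 0.1611, 0.1191]
orientation: [-180.0, -0.2, -180.0]
force: [-0.1, 0.2, -1.1]
opening: 0.0142
gripper_force: 30.0
tcp [0.524  0.161  0.1192] plug z 0.1322
jar_small 0.53 [299.5 314.5 210.5 232.5] xy [0.5203 0.1633] res [ 0.8 -0.8  0.2 -0.2]
lid_small 0.63 [301.5 313.5 194.5 201.5] xy [0.5242 0.1582] res [-1.4  1.4 -0.  -0.1]
ring jar_small (array([0.52129632, 0.1603364 ]), np.float32(195.43729))
lid ring (array([0.52500493, 0.15904982]), np.float32(226.17416))
```

View pics/p7.png

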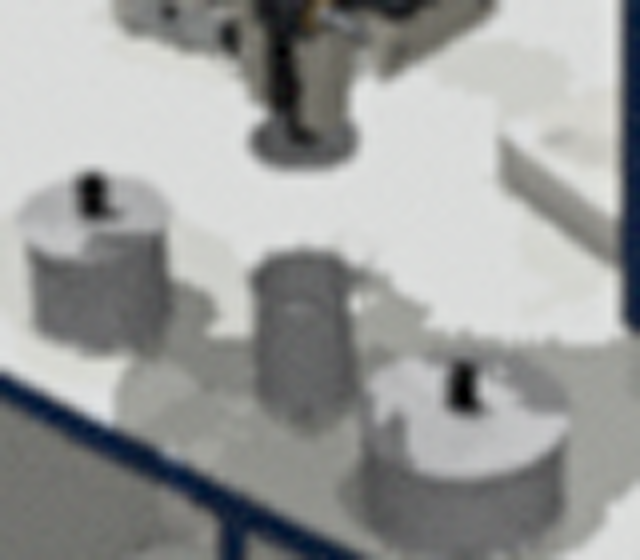

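Both placed lids lie flat. The held disc is at (303,140), and the small jar's rim is at about (302,277), spanning x 250–353 and y 250–305.

```bash
python3 - <<'E'
from h import *
from fit import circ
f=lambda x,y:(270+x/8-.5+.06,180+y/8-.44)
print("lid",ray("scene",*f(303,139),.1422),"jar rim",ray("scene",*f(302,277),.066))
for P in((.524,.159,.1432,.027),(.524,.159,.0,.024),(.524,.159,.066,.024)):
    q=(proj("scene",circ(*P))-[269.5,179.5])*8;print(P,q.min(0).round(),q.max(0).round())
E
```

```text
lid [0.52445721 0.15876526 0.1422    ] jar rim [0.52216638 0.16179891 0.066     ]
(0.524, 0.159, 0.1432, 0.027) [243. 107.] [361. 169.]
(0.524, 0.159, 0.0, 0.024) [265. 364.] [366. 422.]
(0.524, 0.159, 0.066, 0.024) [258. 250.] [361. 307.]
```

```bash
python3 -m inch '0.009 0.012 0.05 0 0 0;0.009 0.012 0.12 0 0 0;0.009 0.012 0.17 0 0 0;0.009 0.012 0.2 0 0 0;0.009 0.012 0.215 0 0 0;0.009 0.012 0.225 0 0 0;0.009 0.012 0.225 0 0 0' 1;python3 -m inch '0 0 0.008 0 0 0;0 0 0.016 0 0 0;0 0 0.016 0 0 0' 1;python3 -m inch '0 0 0.004 0 0 0;0 0 0.007 0 0 0;0 0 0.007 0 0 0' 1
```

```text
clock: 21.82
tool_pos: [0.5215, 0.1657, 0.0517]
orientation: [-180.0, -0.2, -180.0]
force: [0.7, 0.1, -0.7]
opening: 0.0144
gripper_force: 30.0
clock: 22.07
tool_pos: [0.5214, 0.166, 0.047]
orientation: [180.0, -0.2, -179.9]
force: [-1.5, -0.9, -0.1]
opening: 0.0145
gripper_force: 30.0
clock: 22.32
tool_pos: [0.5218, 0.1662, 0.0454]
orientation: [180.0, -0.1, -179.9]
force: [-2.4, 0.2, 4.4]
opening: 0.0141
gripper_force: 30.0
```

```bash
python3 -m inch '0 0 0 0 0 0;0 0 0 0 0 0;0 0 0 0 0 0;0 0 0 0 0 0;0 0 0 0 0 0;0 0 -0.03 0 0 0;0 0 -0.1 0 0 0;0 0 -0.2 0 0 0;0 0 -0.25 0 0 0;0 0 -0.25 0 0 0' 0; python3 -m inch '0 -0.12 0 0 0 0;0 -0.25 0 0 0 0;0 -0.38 0 0 0 0;0 -0.5 0 0 0 0;0 -0.63 0 0 0 0;0 -0.75 0 0 0 0;0 -0.87 0 0 0 0;0 -1 0 0 0 0;0 -1 0 0 0 0' 0; python3 - <<'E'
from h import *
b=snapshot("scene")[180:250,270:350];a=snapshot("top")[195:250,240:370]
r=lambda x,w,h:cv2.resize(x,(w,h),interpolation=cv2.INTER_CUBIC)
cv2.imwrite("pics/p8.png",np.vstack([r(b,343,300),]*1)[:,:,::-1] if 0 else np.vstack([np.pad(r(b,366,320),((0,0),(0,284),(0,0))),r(a,650,275)])[:,:,::-1])
E
```

```text
clock: 23.15
tool_pos: [0.5239, 0.1671, 0.1244]
orientation: [179.8, 0.2, -179.9]
force: [0.8, 0.1, 0.2]
opening: 0.0439
gripper_force: 0.0
clock: 23.9
tool_pos: [0.5209, -0.1392, 0.1198]
orientation: [-180.0, -0.2, 179.8]
force: [0.0, 1.7, 0.5]
opening: 0.0437
gripper_force: 0.0
```

View pics/p8.png

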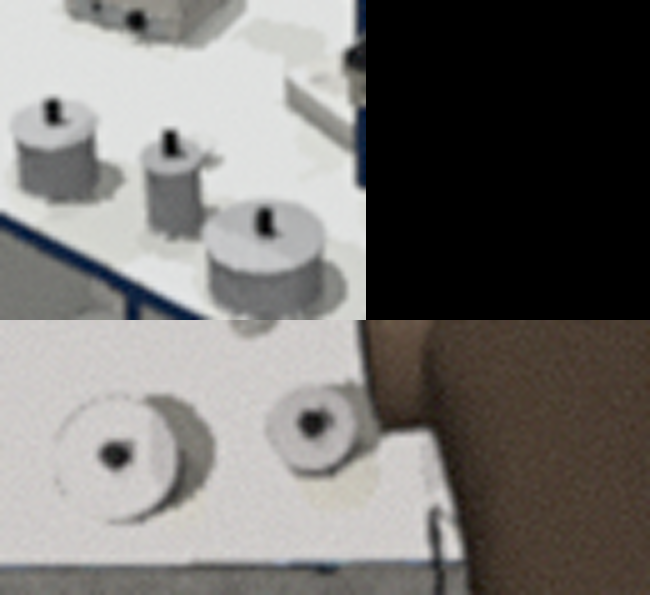

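All three jars carry flat lids: the scene half shows knobs at (52,110), (170,143) and (265,222), and the top half confirms the medium and small lids. Nothing touches the robot, so I'll hand in.

```bash
python3 -m inch '0 0 0 0 0 0;0 0 0 0 0 0;0 0 0 0 0 0'; python3 -c "
from plant import *
print(close_job())"
```

```text
clock: 24.25
tool_pos: [0.522, -0.133, 0.1199]
orientation: [180.0, -0.2, -179.8]
force: [-0.5, -0.5, 0.3]
opening: 0.0438
gripper_force: 0.0
the job is handed in; nothing more can be done
None
```

I put all three lids on their matching jars and handed the job in at about 24 s. The last pictures show each lid flat with its knob up, but the hand-in returned no verdict, so I can't confirm the score.

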